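# Warm the tea cup from the locked hot-water pot

### The arm

A 6-joint arm with a two-finger parallel gripper is mounted at the origin on the work surface. World frame = base frame: x ahead of the robot, y to its left, z up, the work surface at z = 0. Lengths are in m, angles in rad, forces in N, time in s.
With the tool pointing down it reaches from about 0.375 to 0.75 m from the base axis. Payload 9 kg.
Tool frame: the origin (TCP) lies between the finger pads; the fingertips stand ahead of it and the grasp point (between the pads) lies 2 mm behind it (env.tips_ahead is the z of the fingertips in the tool frame, in m); z points along the fingers, y is the line along which they close (so a half turn about z gives the same grasp; the last joint's range is limited). The gripper opens to 85 mm and grips with 20 to 120 N. Pads are 22 mm wide; open, the fingers measure 114 mm over their backs; the gripper's body (76 mm by 85 mm) begins 54 mm behind the grasp point. The pads swing forward as they close: fully open they stand 13 mm farther back than shut.
Start: joints at [-1.38, 0.104, 0.097, 1.564, 0, 1.353], TCP at [0.239, -0.551, 0.248] pointing down, gripper open.
Joint ranges: [-2.99, 2.99], [-0.84, 1.86], [-1.1, 1.16], [-1.84, 2.11], [-1.51, 1.56], [-3.14, 3.14]. Speed limits (rad/s): [2.22, 2.22, 2.57, 3.14, 3.14, 3.14].

### API

Orientations are given as a unit quaternion [x, y, z, w].
In Python, from bench import env gives the robot as it stands.
- The arm moves only by the shell command python3 -m inch 'ROWS' [FORCE]. ROWS is JSON, a list of rows, each an object of numbers: "x", "y", "z": the shift along the tool's x, y, z in mm; "twist": the turn about the tool's z in rad; "grip": the gripper's target within -1 to 1 (fully open at 1, half-way at 0, shut at -1). In form: [{"x": .., "y": .., "z": .., "twist": .., "grip": ..}, ...]. A call has 1 to 10 rows; each row shifts and turns the commanded pose from where the row before left it, along the tool's axes as they then stand; what a row does not reach is not made up. A row lasts 1/12 s, in which the tool goes at most 41.7 mm and 7.16 degrees, less where a joint would pass 70% of its speed; a pose out of reach is approached as far as the arm can. A call with a gripper value outside its range is refused whole. The fingers move at their own pace and stop on an object; FORCE is the grip in N (left out, the last holds). Time passes only in rows, so rows that do not move let the fingers close. It gives the time, the measured TCP pose, the force, the opening and the grip force at its end, in the units of the state.
- env.get_state(): the state, without advancing time (a new reading comes with each control period).
- env.camera(name): name is "scene" or "top" or "wrist"; returns a dict with "img" (400x640x3 uint8, red, green, blue), "z_map" (400x640 float32, m along the optical axis (not along the pixel's ray), 0 where there is no reading), "camera_matrix" (3x3 intrinsics, pixels), "T" (4x4, takes a point from camera to world coordinates). Camera axes: x right, y down, z forward; pixel columns grow to the right and rows downward; lengths in m; the calibration is good to about 2 mm. A picture is of the moment at which its call begins.
- env.close_job(): hands the job in; it is judged then, once.
The state is a dict: "t": time; "joints": joint angles; "qvel": joint speeds; "effort": joint torques, N m; "tcp_pos": TCP position; "orientation": TCP orientation; "wrist_force": force on the tool from outside, world axes, zero at the start; "ft_torque": the same for the moment, N m; "gripper_width": opening from 0.0 (shut) to 1.0 (fully open); "gripper_force": force on a finger pad.
Only numpy, scipy, OpenCV 4.12 (cv2) and the standard library are available. Lean on these libraries where they do the work, as an engineer would, in place of code of your own. Each camera call takes 0.05 s, during which the arm holds its last target. There are 200 camera calls.

### The job

Warm the green cup standing under the hot-water pot's spout: with closed fingertips, gently press down the front half of the lock rocker to unlock the pot, hold the big oblong dispense key fully down for at least three seconds, let it come up, then press down the rear half of the rocker to lock the pot again. Press the dispense key only while the pot is unlocked, do not press the round reboil key, and leave the cup, jar, whisk and tongs as they stand.

Things in the scene. Friction and masses are not known exactly. Their poses are not given: they have to be found in the camera images.
- pot: hot-water pot, fixed: steel body 170 mm across, grey head overhanging it in front, 242 mm high overall. Origin on the counter under it; x points from its front (spout and keys, turned roughly to the robot) to its rear, z up; seen by a person facing its front, +y is to the left. A round lid (radius 80 mm about x +30) behind the key panel stands 17 mm above the panel
- panel_mid (a point): middle of the level black key panel on the pot's head, 225 mm above the counter, pot x -98 mm, y 0. The panel is 84 mm (pot x) by 168 mm (pot y) and has three white keys in a row along pot y: lock rocker at y +56 mm, dispense key at y 0, round reboil key at y -56 mm
- lock_rocker (a joint): rocker angle, rad: 0 locked (rear half down, front half tilted up; starts so), 0.4 unlocked (front half down, rear half up). Stays where left; about 3 to 4 N on the outer part of the raised half tips it. V-shaped, 40 mm long (pot x), 24 mm wide; two flat 20 mm halves meet at the crease (its pivot), pot x -98, y +56 mm, 3 mm above the panel. A half that is down lies level with the crease
- rocker_front (a point): point on top of the rocker's front half (pot -x side), 14 mm from the crease, midway across: where to press to unlock. Moves with the rocker: 5.5 mm above the crease when raised (outer end 8 mm), level with it when down. When raised it lies 12.9 mm ahead of the crease
- rocker_rear (a point): point on top of the rocker's rear half (nearer the lid, pot +x side), 14 mm from the crease, midway across: where to press to lock. Moves with the rocker: level with the crease when down, 5.5 mm above it when raised
- dispense_key (a joint): travel of the dispense key, m: 0 up, 0.006 fully down (straight down). Spring return; 1.4 N starts it, 5.6 N holds it fully down
- dispense_top (a point): centre of the top face of the dispense key, a white oblong key 26 mm (pot x) by 46 mm (pot y), in the middle of the panel at pot x -100 mm; its top stands 8 mm above the panel when up, 2 mm when fully down
- reboil_key (a joint): travel of the reboil key, m: 0 up, 0.006 fully down; spring return, not to be pressed
- reboil_top (a point): centre of the top of the round white reboil key, 22 mm across, 8 mm above the panel, at pot x -98, y -56 mm
- spout_mouth (a point): centre of the mouth of the spout, under the head at pot x -114 mm, 163 mm above the counter
- cup: green ceramic cup, 72 mm across the rim, 75 mm high, loose, standing upright on the counter under the spout; origin at the centre of its foot; leave alone
- tea_jar: loose hexagonal glass jar of tea with aluminium screw cap, 46 mm across flats, 79 mm high, on the counter beside the pot on the rocker's side (pot +y); origin at the centre of its foot; leave alone
- whisk: steel mini whisk 180 mm long, lying on the counter in front of the cup, 24 mm high; origin on the counter near its middle, x axis along it; leave alone
- tongs: steel spring tongs 215 mm long, lying open on the counter beside the pot on the reboil key's side (pot -y), 20 mm high; origin on the counter near their middle, x axis along them; leave alone

How it is judged:
By the outcome, as a careful person would: the job done as asked, in the order asked, and still so for the second after the job is handed in, with the robot touching nothing.
It also fails if it takes over 45 s, if anything falls off the work surface, if the arm or the gripper's body presses on something with over 40 N, if the wrist force passes 120 N, or if a joint passes its speed limit or range.

## Working session

There is one attempt and no reset: what is moved stays moved. The work goes in short steps, Python scripts to look and compute and a shell command to move; the robot and the scene stay as the last step left them, time stands still between calls to the robot, and variables do not carry over. Pictures are saved under pics/ and viewed, at most 10 in all, crops included, and the job is handed in when it is done.

```bash
mkdir -p pics; cat > h.py <<'E'
import numpy as np, cv2
from bench import env
from scipy.spatial.transform import Rotation as R
def shot(n,f):
    c=env.camera(n); cv2.imwrite('pics/'+f,c['img'][:,:,::-1]); np.savez('pics/'+f[:-4]+'.npz',**c); return c
def pts(c):
    v,u=np.mgrid[:400,:640]; K=c['camera_matrix']; z=c['z_map']
    p=np.stack([(u-K[0,2])/K[0,0]*z,(v-K[1,2])/K[1,1]*z,z],-1)
    return p@c['T'][:3,:3].T+c['T'][:3,3]
def ray(c,u,v,h):
    d=c['T'][:3,:3]@np.linalg.inv(c['camera_matrix'])@[u,v,1]; o=c['T'][:3,3]
    return o+d*(h-o[2])/d[2]
E
python3 - <<'E'
from h import *
a=shot('top','top.png'); b=shot('scene','scene.png')
cv2.imwrite('pics/both.png',cv2.resize(np.vstack([a['img'],b['img']])[:,:,::-1],(480,600)))
print(env.get_state(),env.tips_ahead)
for c in(a,b): print(c['T'].round(3),c['camera_matrix'])
E
```

```text
{'t': 0.1, 'joints': array([-1.37970114e+00,  1.04639717e-01,  9.65109046e-02,  1.56387580e+00,
        1.71919904e-05,  1.35307881e+00]), 'qvel': array([ 3.01934168e-05, -1.30938676e-03,  1.42641776e-03, -8.95942571e-04,
       -5.14716109e-04,  2.29132334e-04]), 'effort': array([ 5.25998737e-03, -5.58209860e+01,  5.04717672e+01,  1.31686055e-02,
       -2.80918257e-04, -1.01698609e-05]), 'tcp_pos': array([ 0.23846117, -0.55027192,  0.2475801 ]), 'orientation': array([ 9.79181481e-01,  2.02985866e-01,  1.66368697e-05, -6.03977290e-04]), 'wrist_force': array([-0.74257843,  0.32824892, -0.31049219]), 'ft_torque': array([-0.07017851, -0.02539371, -0.00513202]), 'gripper_force': 0.0, 'gripper_width': 0.9974268420972325} 0.017
[[ 2.100e-02 -9.950e-01  9.500e-02  4.830e-01]
 [-1.000e+00 -2.100e-02 -1.000e-03  7.200e-02]
 [ 3.000e-03 -9.500e-02 -9.950e-01  1.103e+00]
 [ 0.000e+00  0.000e+00  0.000e+00  1.000e+00]] [[443.85585879   0.         318.33586641]
 [  0.         443.85585879 206.16115821]
 [  0.           0.           1.        ]]
[[ 0.806  0.459 -0.375  0.944]
 [ 0.592 -0.611  0.525 -0.483]
 [ 0.012 -0.645 -0.764  0.945]
 [ 0.     0.     0.     1.   ]] [[500.89604875   0.         324.10151796]
 [  0.         500.89604875 194.380658  ]
 [  0.           0.           1.        ]]
```

View pics/top.png

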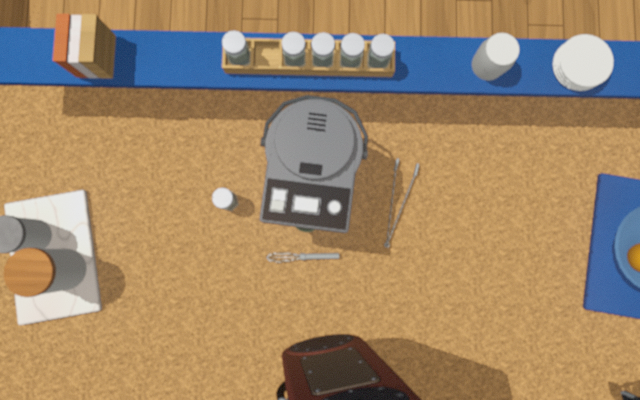

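View pics/scene.png

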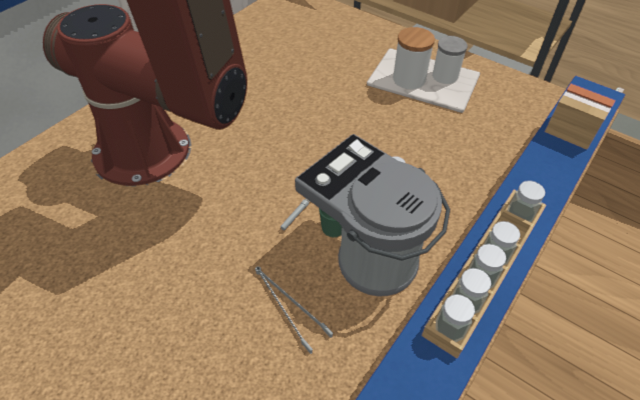

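The top view shows the pot with the rocker at about (279,199), the dispense key at (306,204) and the reboil key at (334,208). In the scene view the same keys are at about (361,149), (341,163) and (323,179).

```bash
cat >> h.py <<'E'
def keys(c,box,thr=165):
    u0,v0,u1,v1=box; g=c['img'][v0:v1,u0:u1].min(2); m=(g>thr).astype(np.uint8)
    n,_,st,ce=cv2.connectedComponentsWithStats(m)
    return [(ce[i]+[u0,v0],st[i,4]) for i in range(1,n) if st[i,4]>25]
E
python3 - <<'E'
from h import *
for f,box,o in(('top',(264,182,350,226),0),('scene',(305,138,378,192),0)):
    c=dict(np.load(f'pics/{f}.npz')); P=pts(c)
    for ce,a in keys(c,box):
        print(f,ce.round(1),a,ray(c,*ce,.233).round(4),P[int(ce[1]),int(ce[0])].round(4))
E
```

```text
top [277.8 199.5] 282 [0.5781 0.152  0.233 ] [0.5798 0.1543 0.2261]
top [305.4 204.1] 340 [0.5702 0.0973 0.233 ] [0.5701 0.0982 0.2354]
top [333.8 206.6] 116 [0.5664 0.0413 0.233 ] [0.5675 0.043  0.2328]
scene [359.7 148.4] 186 [0.5799 0.1472 0.233 ] [0.5757 0.1516 0.2283]
scene [341.  161.7] 223 [0.5711 0.0941 0.233 ] [0.5687 0.0941 0.2334]
scene [322.4 177.5] 75 [0.5668 0.0384 0.233 ] [0.565  0.0395 0.2323]
```

```bash
cat >> h.py <<'E'
PX=np.array([.9946,-.1036]);PY=np.array([.1036,.9946])
DISP=np.array([.5705,.096]); ROCK=DISP+.002*PX+.056*PY
def go(p,yaw=None):  # tool-frame shift in mm to put TCP at p
    s=env.get_state(); r=R.from_quat(s['orientation'])
    x=r.as_matrix()[:,0]; w=np.arctan2(x[1],x[0])
    print('t',round(s['t'],2),'tcp',s['tcp_pos'].round(4),'yaw',w.round(3),'shift',(r.inv().apply(np.array(p)-s['tcp_pos'])*1000).round(1),'w',s['gripper_width'],'F',s['wrist_force'].round(2))
E
python3 -m inch '[{"z":-35,"grip":-1},{"z":-25,"grip":-1},{"x":20,"y":-17,"grip":-1},{"x":22,"y":-20,"grip":-1},{"x":22,"y":-20,"grip":-1},{"x":22,"y":-20,"grip":-1},{"x":22,"y":-20,"grip":-1},{"x":22,"y":-20,"grip":-1},{"x":22,"y":-20,"grip":-1},{"x":22,"y":-20,"grip":-1}]' 20
python3 -m inch '[{"x":22,"y":-20,"grip":-1},{"x":22,"y":-20,"grip":-1},{"x":22,"y":-20,"grip":-1},{"x":22,"y":-20,"grip":-1},{"x":22,"y":-20,"grip":-1},{"x":22,"y":-20,"grip":-1},{"x":22,"y":-20,"grip":-1},{"x":22,"y":-20,"grip":-1},{"x":22,"y":-20,"grip":-1},{"x":22,"y":-20,"grip":-1}]'
python3 -c "
from h import *
go([*ROCK,.30])"
```

```text
t 0.1 tcp [ 0.2385 -0.5503  0.2476] yaw 0.409 shift [ 590.8 -508.9  -51.7] w 0.9974268420972325 F [-0.74  0.33 -0.31]invalid input
invalid input
```

```bash
python3 -m inch '[{"x":0,"y":0,"z":-35,"twist":0,"grip":-1},{"x":0,"y":0,"z":-25,"twist":0,"grip":-1}]' 20
```

```text
t: 0.27
tcp_pos: [0.2383, -0.5495, 0.3079]
orientation: [0.979, 0.203, 0.0, -0.002]
wrist_force: [-0.8, 0.3, 1.4]
gripper_width: 0.75
gripper_force: 0.0
```

All five keys are needed in each row.

```bash
python3 -m inch '[{"x":20,"y":-17,"z":0,"twist":0,"grip":-1},{"x":22,"y":-20,"z":0,"twist":0,"grip":-1},{"x":22,"y":-20,"z":0,"twist":0,"grip":-1},{"x":22,"y":-20,"z":0,"twist":0,"grip":-1},{"x":22,"y":-20,"z":0,"twist":0,"grip":-1},{"x":22,"y":-20,"z":0,"twist":0,"grip":-1},{"x":22,"y":-20,"z":0,"twist":0,"grip":-1},{"x":22,"y":-20,"z":0,"twist":0,"grip":-1},{"x":22,"y":-20,"z":0,"twist":0,"grip":-1},{"x":22,"y":-20,"z":0,"twist":0,"grip":-1}]'
python3 -m inch '[{"x":22,"y":-20,"z":0,"twist":0,"grip":-1},{"x":22,"y":-20,"z":0,"twist":0,"grip":-1},{"x":22,"y":-20,"z":0,"twist":0,"grip":-1},{"x":22,"y":-20,"z":0,"twist":0,"grip":-1},{"x":22,"y":-20,"z":0,"twist":0,"grip":-1},{"x":22,"y":-20,"z":0,"twist":0,"grip":-1},{"x":22,"y":-20,"z":0,"twist":0,"grip":-1},{"x":22,"y":-20,"z":0,"twist":0,"grip":-1},{"x":22,"y":-20,"z":0,"twist":0,"grip":-1},{"x":22,"y":-20,"z":0,"twist":0,"grip":-1}]'
python3 -c "
from h import *
go([*ROCK,.30])"
```

```text
t: 1.1
tcp_pos: [0.3605, -0.2817, 0.308]
orientation: [0.979, 0.203, -0.0, -0.0]
wrist_force: [-0.0, -0.2, 0.3]
gripper_width: -0.003
gripper_force: 0.0
t: 1.93
tcp_pos: [0.4829, -0.0106, 0.3081]
orientation: [0.979, 0.203, -0.0, 0.0]
wrist_force: [0.4, -0.5, -0.8]
gripper_width: -0.003
gripper_force: 0.0
t 1.93 tcp [ 0.4829 -0.0106  0.3081] yaw 0.409 shift [ 152.  -110.8    8. ] w -0.0027713911087060817 F [ 0.41 -0.49 -0.84]
```

```bash
python3 -m inch '[{"x":0,"y":0,"z":0,"twist":-0.12,"grip":-1},{"x":0,"y":0,"z":0,"twist":-0.12,"grip":-1},{"x":0,"y":0,"z":0,"twist":-0.12,"grip":-1},{"x":0,"y":0,"z":0,"twist":-0.12,"grip":-1},{"x":0,"y":0,"z":0,"twist":-0.12,"grip":-1},{"x":0,"y":0,"z":0,"twist":-0.12,"grip":-1},{"x":0,"y":0,"z":0,"twist":-0.12,"grip":-1},{"x":0,"y":0,"z":0,"twist":-0.12,"grip":-1},{"x":0,"y":0,"z":0,"twist":-0.12,"grip":-1},{"x":0,"y":0,"z":0,"twist":-0.12,"grip":-1}]'
python3 -m inch '[{"x":0,"y":0,"z":0,"twist":-0.12,"grip":-1},{"x":0,"y":0,"z":0,"twist":-0.12,"grip":-1},{"x":0,"y":0,"z":0,"twist":-0.12,"grip":-1},{"x":0,"y":0,"z":0,"twist":-0.12,"grip":-1},{"x":0,"y":0,"z":0,"twist":-0.12,"grip":-1},{"x":0,"y":0,"z":0,"twist":-0.12,"grip":-1},{"x":0,"y":0,"z":0,"twist":-0.12,"grip":-1},{"x":0,"y":0,"z":0,"twist":-0.12,"grip":-1},{"x":0,"y":0,"z":0,"twist":-0.12,"grip":-1},{"x":0,"y":0,"z":0,"twist":-0.12,"grip":-1}]'
python3 -m inch '[{"x":0,"y":0,"z":0,"twist":-0.12,"grip":-1},{"x":0,"y":0,"z":0,"twist":-0.11,"grip":-1},{"x":0,"y":0,"z":0,"twist":0,"grip":-1}]'
python3 - <<'E'
from h import *
go([*(ROCK-.014*PX),.26])
shot('wrist','w1.png')
E
```

```text
t: 2.77
tcp_pos: [0.4825, -0.0121, 0.3079]
orientation: [0.691, 0.722, -0.0, -0.0]
wrist_force: [-0.2, 0.3, 0.5]
gripper_width: 0.002
gripper_force: 0.0
t: 3.6
tcp_pos: [0.4825, -0.0121, 0.3079]
orientation: [0.163, 0.987, -0.0, -0.0]
wrist_force: [-0.3, -0.1, -0.5]
gripper_width: -0.001
gripper_force: 0.0
t: 3.85
tcp_pos: [0.4825, -0.0122, 0.308]
orientation: [0.049, 0.999, 0.0, -0.0]
wrist_force: [-0.7, 0.2, -0.2]
gripper_width: 0.004
gripper_force: 0.0
t 3.85 tcp [ 0.4825 -0.0122  0.308 ] yaw 3.044 shift [-65.4 172.3  47.9] w 0.004180680514541717 F [-0.67  0.18 -0.18]
```

View pics/w1.png

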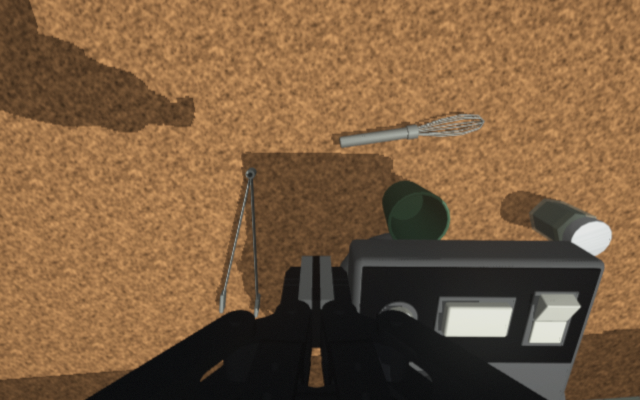

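The wrist view shows the panel from close by: dispense key top at about (478,320), rocker raised front half at (556,306) and rear half at (549,331). The reboil key is partly hidden at (398,310), and the panel's front edge runs from (362,267) to (602,269).

```bash
python3 - <<'E'
from h import *
c=dict(np.load('pics/w1.npz')); P=pts(c)
def frame(q): q=q[:2]-DISP; return (q@PX*1000).round(1)-100,(q@PY*1000).round(1)
for n,(u,v),h in(('disp',(478,321),.233),('frontL',(362,267),.225),('frontR',(602,269),.225),('crease',(551,319),.228),('rockL',(534,319),.228),('rockR',(569,319),.228)):
    q=ray(c,u,v,h); print(n,q.round(4),frame(q),P[v,u].round(4),frame(P[v,u]))
for ce,a in keys(c,(430,285,590,355),150): print(ce.round(1),a,frame(ray(c,*ce,.233)),frame(ray(c,*ce,.228)))
E
```

```text
disp [0.5652 0.0968 0.233 ] (np.float64(-105.4), np.float64(0.3)) [0.5667 0.0977 0.2312] (np.float64(-104.0), np.float64(1.3))
frontL [0.5183 0.0177 0.225 ] (np.float64(-143.8), np.float64(-83.3)) [0.5193 0.0179 0.2233] (np.float64(-142.8), np.float64(-83.0))
frontR [0.5362 0.1844 0.225 ] (np.float64(-143.3), np.float64(84.3)) [0.5374 0.1861 0.2231] (np.float64(-142.2), np.float64(86.1))
crease [0.5728 0.1521 0.228 ] (np.float64(-103.5), np.float64(56.0)) [0.5726 0.1519 0.2283] (np.float64(-103.7), np.float64(55.8))
rockL [0.5716 0.1398 0.228 ] (np.float64(-103.5), np.float64(43.7)) [0.5725 0.1405 0.227 ] (np.float64(-102.7), np.float64(44.5))
rockR [0.5741 0.1652 0.228 ] (np.float64(-103.6), np.float64(69.2)) [0.5761 0.1671 0.2257] (np.float64(-101.8), np.float64(71.3))
[552.4 322.5] 1265 (np.float64(-104.4), np.float64(53.6)) (np.float64(-100.4), np.float64(57.8))
[478.  321.3] 1851 (np.float64(-105.1), np.float64(0.3)) (np.float64(-101.2), np.float64(3.2))
```

```bash
sed -i 's/^DISP=.*;* ROCK=/&/; s/DISP=np.array(\[.5705,.096\])/DISP=np.array([.568,.0963])/' h.py
python3 -m inch '[{"x":-8,"y":22,"z":0,"twist":0,"grip":-1},{"x":-9,"y":25,"z":0,"twist":0,"grip":-1},{"x":-9,"y":25,"z":0,"twist":0,"grip":-1},{"x":-9,"y":25,"z":0,"twist":0,"grip":-1},{"x":-9,"y":25,"z":0,"twist":0,"grip":-1},{"x":-9,"y":25,"z":0,"twist":0,"grip":-1},{"x":-9,"y":25,"z":0,"twist":0,"grip":-1},{"x":0,"y":0,"z":20,"twist":0,"grip":-1},{"x":0,"y":0,"z":18,"twist":0,"grip":-1},{"x":0,"y":0,"z":0,"twist":0,"grip":-1}]'
python3 - <<'E'
from h import *
go([*(ROCK-.015*PX),.245])
shot('wrist','w2.png')
E
```

```text
t: 4.73
tcp_pos: [0.5607, 0.153, 0.2662]
orientation: [0.053, 0.999, -0.0, -0.003]
wrist_force: [-0.2, -0.3, -1.2]
gripper_width: 0.002
gripper_force: 0.0
t 4.73 tcp [0.5607 0.153  0.2662] yaw 3.036 shift [-0.3  0.4 21.2] w 0.0022103886607592192 F [-0.22 -0.29 -1.2 ]
```

View pics/w2.png

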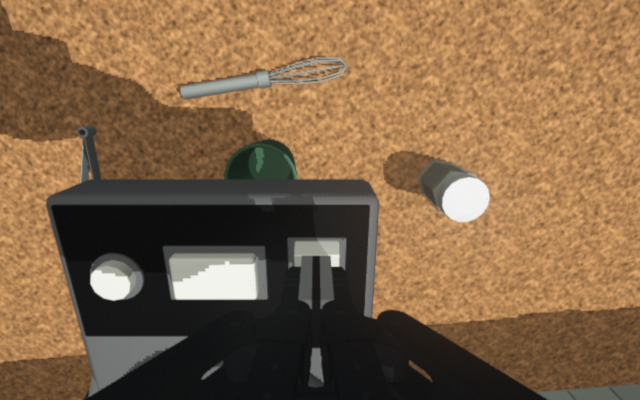

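The closed tips, at about (316,258), are centred over the rocker's raised front half (288–346 across, front edge at v≈240). I'll descend slowly.

```bash
python3 -m inch '[{"x":0,"y":0,"z":6,"twist":0,"grip":-1},{"x":0,"y":0,"z":4,"twist":0,"grip":-1},{"x":0,"y":0,"z":3,"twist":0,"grip":-1},{"x":0,"y":0,"z":2,"twist":0,"grip":-1},{"x":0,"y":0,"z":0,"twist":0,"grip":-1}]'
python3 -m inch '[{"x":0,"y":0,"z":2,"twist":0,"grip":-1},{"x":0,"y":0,"z":0,"twist":0,"grip":-1}]'
python3 -m inch '[{"x":0,"y":0,"z":2,"twist":0,"grip":-1},{"x":0,"y":0,"z":0,"twist":0,"grip":-1}]'
```

```text
t: 5.2
tcp_pos: [0.5619, 0.1524, 0.2552]
orientation: [0.052, 0.999, -0.0, 0.0]
wrist_force: [-0.6, 0.1, 0.5]
gripper_width: -0.003
gripper_force: 0.0
t: 5.37
tcp_pos: [0.562, 0.1525, 0.2532]
orientation: [0.051, 0.999, -0.0, 0.0]
wrist_force: [0.3, -0.8, 0.5]
gripper_width: 0.001
gripper_force: 0.0
t: 5.53
tcp_pos: [0.5618, 0.1525, 0.2513]
orientation: [0.051, 0.999, -0.0, -0.0]
wrist_force: [-1.8, -0.3, 2.3]
gripper_width: 0.003
gripper_force: 1.1
```

Contact. Continuing in small steps.

```bash
python3 -m inch '[{"x":0,"y":0,"z":2,"twist":0,"grip":-1},{"x":0,"y":0,"z":0,"twist":0,"grip":-1}]'
python3 -m inch '[{"x":0,"y":0,"z":2,"twist":0,"grip":-1},{"x":0,"y":0,"z":0,"twist":0,"grip":-1}]'
python3 -m inch '[{"x":0,"y":0,"z":1.5,"twist":0,"grip":-1},{"x":0,"y":0,"z":0,"twist":0,"grip":-1}]'
```

```text
t: 5.7
tcp_pos: [0.5618, 0.1526, 0.2492]
orientation: [0.051, 0.999, -0.0, -0.0]
wrist_force: [-1.0, 0.6, 2.4]
gripper_width: -0.003
gripper_force: 1.3
t: 5.87
tcp_pos: [0.5619, 0.1526, 0.247]
orientation: [0.051, 0.999, -0.0, -0.0]
wrist_force: [-2.4, 1.3, 2.5]
gripper_width: -0.006
gripper_force: 1.0
t: 6.03
tcp_pos: [0.5619, 0.1526, 0.2455]
orientation: [0.051, 0.999, -0.0, -0.0]
wrist_force: [-2.0, 1.1, 1.1]
gripper_width: -0.003
gripper_force: 0.7
```

```bash
python3 -m inch '[{"x":0,"y":0,"z":1,"twist":0,"grip":-1},{"x":0,"y":0,"z":0,"twist":0,"grip":-1}]'
python3 -m inch '[{"x":0,"y":0,"z":0.5,"twist":0,"grip":-1},{"x":0,"y":0,"z":0,"twist":0,"grip":-1}]'
```

```text
t: 6.2
tcp_pos: [0.562, 0.1526, 0.245]
orientation: [0.051, 0.999, -0.0, 0.0]
wrist_force: [-2.2, -0.3, 4.9]
gripper_width: -0.002
gripper_force: 2.3
t: 6.37
tcp_pos: [0.562, 0.1526, 0.245]
orientation: [0.051, 0.999, 0.0, 0.0]
wrist_force: [-3.1, 0.8, 7.1]
gripper_width: 0.005
gripper_force: 3.7
```

Stopped hard at 0.245, as expected with the half fully down. Rising and checking while moving over the dispense key.

```bash
python3 -m inch '[{"x":0,"y":0,"z":-12,"twist":0,"grip":-1},{"x":0,"y":0,"z":-14,"twist":0,"grip":-1},{"x":-4,"y":-18,"z":0,"twist":0,"grip":-1},{"x":-4,"y":-19,"z":0,"twist":0,"grip":-1},{"x":-5,"y":-19,"z":0,"twist":0,"grip":-1},{"x":0,"y":0,"z":0,"twist":0,"grip":-1}]'
python3 - <<'E'
from h import *
go([*DISP,.25])
shot('wrist','w3.png')
E
```

```text
t: 6.87
tcp_pos: [0.5699, 0.0927, 0.2706]
orientation: [0.053, 0.999, -0.001, 0.0]
wrist_force: [0.6, -0.6, 0.5]
gripper_width: 0.001
gripper_force: 0.0
t 6.87 tcp [0.5699 0.0927 0.2706] yaw 3.036 shift [ 2.3  3.4 20.6] w 0.0007142091311867062 F [ 0.65 -0.57  0.54]
```

View pics/w3.png

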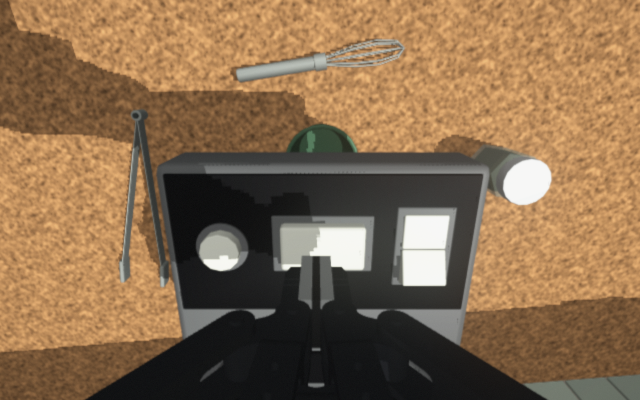

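The rocker at (425,248) now has its front half flat and rear half raised, so the pot is unlocked. The dispense key centre is at about u=323 and the tips at 316, so I'll shift +3 mm in y and press.

```bash
python3 -m inch '[{"x":2,"y":3,"z":6,"twist":0,"grip":-1},{"x":0,"y":0,"z":6,"twist":0,"grip":-1},{"x":0,"y":0,"z":4,"twist":0,"grip":-1},{"x":0,"y":0,"z":3,"twist":0,"grip":-1},{"x":0,"y":0,"z":0,"twist":0,"grip":-1}]'
python3 -m inch '[{"x":0,"y":0,"z":2,"twist":0,"grip":-1},{"x":0,"y":0,"z":2,"twist":0,"grip":-1},{"x":0,"y":0,"z":2,"twist":0,"grip":-1},{"x":0,"y":0,"z":1,"twist":0,"grip":-1},{"x":0,"y":0,"z":0,"twist":0,"grip":-1}]'
python3 -m inch '[{"x":0,"y":0,"z":1,"twist":0,"grip":-1},{"x":0,"y":0,"z":0,"twist":0,"grip":-1},{"x":0,"y":0,"z":0,"twist":0,"grip":-1}]'
```

```text
t: 7.33
tcp_pos: [0.567, 0.0993, 0.2503]
orientation: [0.051, 0.999, 0.0, -0.001]
wrist_force: [0.1, 0.7, 0.4]
gripper_width: -0.001
gripper_force: 0.0
t: 7.75
tcp_pos: [0.5674, 0.099, 0.2445]
orientation: [0.051, 0.999, 0.0, 0.0]
wrist_force: [-2.7, 3.4, 6.0]
gripper_width: -0.002
gripper_force: 2.6
t: 8.0
tcp_pos: [0.5675, 0.0989, 0.2441]
orientation: [0.051, 0.999, 0.0, 0.0]
wrist_force: [-3.0, 3.0, 7.1]
gripper_width: -0.004
gripper_force: 3.5
```

```bash
python3 -m inch '[{"x":0,"y":0,"z":1,"twist":0,"grip":-1},{"x":0,"y":0,"z":1,"twist":0,"grip":-1},{"x":0,"y":0,"z":0,"twist":0,"grip":-1}]'
for i in 1 2 3 4 5; do python3 -m inch '[{"x":0,"y":0,"z":0,"twist":0,"grip":-1},{"x":0,"y":0,"z":0,"twist":0,"grip":-1},{"x":0,"y":0,"z":0,"twist":0,"grip":-1},{"x":0,"y":0,"z":0,"twist":0,"grip":-1},{"x":0,"y":0,"z":0,"twist":0,"grip":-1},{"x":0,"y":0,"z":0,"twist":0,"grip":-1},{"x":0,"y":0,"z":0,"twist":0,"grip":-1},{"x":0,"y":0,"z":0,"twist":0,"grip":-1},{"x":0,"y":0,"z":0,"twist":0,"grip":-1},{"x":0,"y":0,"z":0,"twist":0,"grip":-1}]' | egrep 't:|tcp|wrist'; done
```

```text
t: 8.25
tcp_pos: [0.5675, 0.0989, 0.2438]
orientation: [0.051, 0.999, 0.0, 0.001]
wrist_force: [-7.3, 2.8, 16.9]
gripper_width: 0.002
gripper_force: 8.7
t: 9.08
tcp_pos: [0.5675, 0.099, 0.2438]
wrist_force: [-7.6, 2.9, 18.2]
t: 9.92
tcp_pos: [0.5675, 0.0989, 0.2438]
wrist_force: [-7.2, 2.6, 18.0]
t: 10.75
tcp_pos: [0.5675, 0.0989, 0.2438]
wrist_force: [-7.9, 2.3, 18.0]
t: 11.58
tcp_pos: [0.5675, 0.099, 0.2438]
wrist_force: [-7.4, 3.1, 17.9]
t: 12.42
tcp_pos: [0.5675, 0.099, 0.2439]
wrist_force: [-7.9, 3.3, 17.8]
```

Held for more than 4 s against the stop. Releasing and going above the rocker's rear half.

```bash
python3 -m inch '[{"x":0,"y":0,"z":-14,"twist":0,"grip":-1},{"x":0,"y":0,"z":-15,"twist":0,"grip":-1},{"x":-5,"y":18,"z":0,"twist":0,"grip":-1},{"x":-5,"y":18,"z":0,"twist":0,"grip":-1},{"x":-6,"y":18,"z":0,"twist":0,"grip":-1},{"x":0,"y":0,"z":0,"twist":0,"grip":-1},{"x":0,"y":0,"z":0,"twist":0,"grip":-1}]'
python3 - <<'E'
from h import *
go([*(ROCK+.014*PX),.253])
E
```

```text
t: 13.0
tcp_pos: [0.589, 0.1511, 0.2697]
orientation: [0.051, 0.999, -0.0, -0.0]
wrist_force: [0.1, -0.4, -0.2]
gripper_width: -0.006
gripper_force: 0.0
t 13.0 tcp [0.589  0.1511 0.2697] yaw 3.04 shift [-0.8 -0.6 16.7] w -0.0063267740917254825 F [ 0.09 -0.41 -0.18]
```

```bash
python3 -m inch '[{"x":-1,"y":0,"z":6,"twist":0,"grip":-1},{"x":0,"y":0,"z":6,"twist":0,"grip":-1},{"x":0,"y":0,"z":4,"twist":0,"grip":-1},{"x":0,"y":0,"z":2,"twist":0,"grip":-1},{"x":0,"y":0,"z":1,"twist":0,"grip":-1},{"x":0,"y":0,"z":1,"twist":0,"grip":-1},{"x":0,"y":0,"z":1,"twist":0,"grip":-1},{"x":0,"y":0,"z":0,"twist":0,"grip":-1}]'
python3 -m inch '[{"x":0,"y":0,"z":1,"twist":0,"grip":-1},{"x":0,"y":0,"z":1,"twist":0,"grip":-1},{"x":0,"y":0,"z":1,"twist":0,"grip":-1},{"x":0,"y":0,"z":0,"twist":0,"grip":-1}]'
python3 -m inch '[{"x":0,"y":0,"z":1,"twist":0,"grip":-1},{"x":0,"y":0,"z":0.5,"twist":0,"grip":-1},{"x":0,"y":0,"z":0,"twist":0,"grip":-1}]'
```

```text
t: 13.67
tcp_pos: [0.5901, 0.1505, 0.2495]
orientation: [0.051, 0.999, -0.0, 0.0]
wrist_force: [0.8, -1.3, 2.9]
gripper_width: -0.001
gripper_force: 1.3
t: 14.0
tcp_pos: [0.5899, 0.1508, 0.246]
orientation: [0.051, 0.999, 0.0, -0.0]
wrist_force: [2.5, -0.9, 1.4]
gripper_width: 0.002
gripper_force: 1.0
t: 14.25
tcp_pos: [0.5899, 0.1508, 0.2451]
orientation: [0.051, 0.999, 0.0, 0.0]
wrist_force: [0.5, -0.6, 4.6]
gripper_width: -0.001
gripper_force: 2.3
```

```bash
python3 -m inch '[{"x":0,"y":0,"z":0.5,"twist":0,"grip":-1},{"x":0,"y":0,"z":0,"twist":0,"grip":-1}]'
python3 -m inch '[{"x":0,"y":0,"z":-14,"twist":0,"grip":-1},{"x":0,"y":0,"z":-20,"twist":0,"grip":-1},{"x":0,"y":0,"z":-20,"twist":0,"grip":-1},{"x":10,"y":-30,"z":0,"twist":0,"grip":-1},{"x":20,"y":-30,"z":0,"twist":0,"grip":-1},{"x":20,"y":-30,"z":0,"twist":0,"grip":-1},{"x":20,"y":-30,"z":0,"twist":0,"grip":-1},{"x":20,"y":-30,"z":0,"twist":0,"grip":-1},{"x":0,"y":0,"z":0,"twist":0,"grip":-1},{"x":0,"y":0,"z":0,"twist":0,"grip":-1}]'
python3 -c "
from h import *
shot('wrist','w4.png')"
```

```text
t: 14.42
tcp_pos: [0.5899, 0.1508, 0.245]
orientation: [0.051, 0.999, 0.0, 0.0]
wrist_force: [-0.1, -0.4, 7.9]
gripper_width: 0.002
gripper_force: 3.8
t: 15.25
tcp_pos: [0.4841, 0.0098, 0.2981]
orientation: [0.053, 0.999, 0.0, -0.0]
wrist_force: [0.5, 0.1, 0.4]
gripper_width: 0.004
gripper_force: 0.0
```

View pics/w4.png

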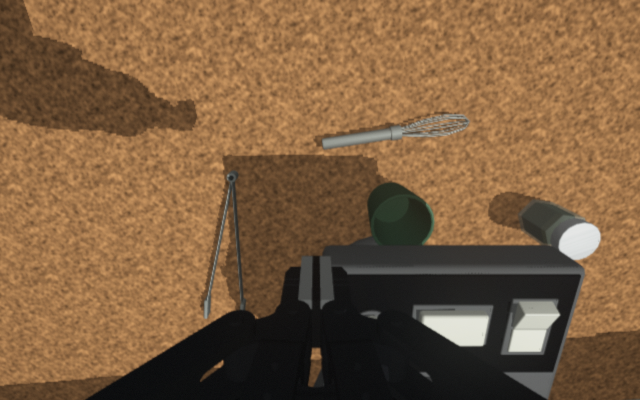

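The rocker at (532,325) again has its front half raised, so the pot is locked. The dispense key at (452,328) is up, and the cup, jar, whisk and tongs have not moved.

```bash
python3 -c "
from bench import env
print(env.close_job())"
```

```text
the job is handed in; nothing more can be done
None
```

The pot was unlocked, the dispense key was held fully down for over 4 s and came back up, and the pot was locked again. The reboil key was not pressed, the cup, jar, whisk and tongs stand as they were, and the job is handed in after about 15 s of robot time.

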